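Shim the rocking coffee scale

TASK

The scale on the coffee bar rocks because the foot under its orange ear is too short. With the fingertips only, nothing gripped or lifted, push the yellow wedge along the counter, thin end first, under that foot until it just takes up the gap without jacking the scale up; then leave the wedge alone and press down firmly on the orange ear so that the scale stays steady and level, and finish while still pressing. Do not shove the scale out of its place or disturb the other things.

Things in the scene. Friction and masses are not known exactly. Their poses are not given: they have to be found in the camera images.
- scale: Loose grey bench scale, 2.5 kg, 180 mm (its x) by 200 (y), pan top at 60 mm; origin on the counter under its centre, display at the -x edge. Four ears (22 to 34 mm high, out to y = +-142) stand over domed feet at x = +-70, y = +-125 mm. The ear at +x, +y is orange and its foot ends 6 mm short: unshimmed, about 2.5 N there tips the scale by 0.05 rad. It slides if pushed sideways with over 10 N
- short_foot (a point): lowest point of the short foot's dome (18 mm across), 6 mm above the counter, below the outer part of the orange ear; axes as the scale's. Its open side, for the wedge, is the scale's +y side
- orange_ear (a point): the place to press: top face of the orange ear, straight above the short foot, 34 mm above the counter; a firm press is 5 to 15 N; axes as the scale's
- wedge: Loose yellow wedge, 90 g, 110 mm long (its x), 60 wide (y); thickness falls evenly from 20 mm at x = -55 to 2 mm at x = +55. Origin: middle of its underside. Starts on the scale's +y side, thin end roughly towards the short foot. It fills the 6 mm gap when the foot is about 33 mm ahead of its origin. It slides freely (0.5 N) until the foot meets it, then resists with 2 to 5 N; it stays put
- thin_edge (a point): middle of the wedge's thin edge, 1 mm above the counter; axes as the wedge's
- thick_end (a point): centre of the wedge's upright thick end face (60 mm wide, 20 mm tall), 10 mm above the counter: the face to push on; axes as the wedge's
- cup: Bystander, not to be moved: terracotta-coloured cup, 82 mm across, 75 mm tall; origin at its underside
- jug: Bystander, not to be moved: steel milk jug with a handle, 84 mm across, 100 mm tall; origin at its underside
- tamper: Bystander, not to be moved: dark steel tamper, 58 mm across, 86 mm tall; origin at its underside
- bean_jar: Bystander, not to be moved: amber glass jar with a wooden lid, 80 mm across, 110 mm tall; origin at its underside
- syrup: Bystander, not to be moved: amber syrup bottle, 68 mm across, 220 mm tall; origin at its underside
- spoon: Bystander, not to be moved: steel spoon, 160 mm long, lying on the counter; origin at its underside
Mind the look-alikes: they are no part of the job. Leave any blue look-alike of the wedge alone.

How it is judged:
On the way:
1. the wedge lies flat on the counter with its thin part under the short foot (x of short_foot in the frame of wedge between 0 and 0.05 m and y of short_foot in the frame of wedge between -0.028 and 0.028 m and height (world z) of wedge below 0.006 m and angle between wedge's own z axis and vertical below 0.05 rad), for 0.2 s.
At the end, for the whole second after the job is handed in: Wedge flat under the short foot (foot 0-50 mm ahead of its origin, within 28 mm of its centre line) and bearing load; fingers press the scale at the orange ear with over 3 N, not touching the wedge; scale still, within 0.015 rad of level and 25 mm of its start (x of short_foot in the frame of wedge between 0 and 0.05 m and y of short_foot in the frame of wedge between -0.028 and 0.028 m and height (world z) of wedge below 0.006 m and angle between scale's own z axis and vertical below 0.015 rad and contact force between the fingers and scale above 3 N and contact force between wedge and scale above 0.5 N and contact force between the fingers and wedge below 0.3 N and horizontal distance between the grasp point and orange_ear below 0.05 m and distance of scale from where it was at the start of the episode below 0.025 m and linear speed of each of scale, wedge below 0.02 m/s); the arm keeps its last pose, push and grip.
It fails at once if the wedge is lifted off the counter or tipped (height (world z) of wedge above 0.012 m or angle between wedge's own z axis and vertical above 0.2 rad).
It fails at once if the scale is lifted or tipped over (height (world z) of scale above 0.02 m or angle between scale's own z axis and vertical above 0.1 rad).
It fails at once if the scale is shoved out of its place (over 30 mm) (distance of scale from where it was at the start of the episode above 0.03 m).
It fails at once if a bystander is moved by more than 30 mm (distance of any of cup, jug, tamper, bean_jar, syrup, spoon from where it was at the start of the episode above 0.03 m).
It also fails if it takes over 51 s, if anything falls off the work surface, if the arm or the gripper's body presses on something with over 40 N, if the wrist force passes 120 N, or if a joint passes its speed limit or range.

ROBOT

A 7-joint arm with a two-finger parallel gripper is mounted at the origin on the work surface. World frame = base frame: x ahead of the robot, y to its left, z up, the work surface at z = 0. Lengths are in m, angles in rad, forces in N, time in s.
With the tool pointing down it reaches from about 0.425 to 0.825 m from the base axis. Payload 3.6 kg.
Tool frame: the origin (TCP) lies between the finger pads; the fingertips stand manip.nose_length ahead of it and the grasp point (between the pads) lies 2 mm behind it (manip.nose_length is the distance from the TCP to the fingertips, in m); z points along the fingers, y is the direction in which the jaws open and shut (so a half turn about z gives the same grasp; the last joint's range is limited). The gripper opens to 93 mm and grips with 3 to 60 N. Pads are 15 mm wide; open, the fingers measure 128 mm over their backs; the gripper's body (75 mm by 188 mm) begins 65 mm behind the grasp point.
Start: joints at [1.111, 0.615, -0.013, 1.423, 0.008, 1.103, -0.04], TCP at [0.273, -0.59, 0.236] pointing down, gripper open.
Joint ranges: [-3.12, 3.12], [-0.3, 2.06], [-1.34, 1.32], [0.26, 2.42], [-1.36, 4.5], [0.01, 1.98], [-2.84, 2.84]. Speed limits (rad/s): [2.79, 2.79, 3.14, 3.14, 3.14, 3.14, 3.14].

INTERFACE

Orientations are given as a unit quaternion [x, y, z, w].
In Python, from rig import manip, kin, camera, get_calibration, finish_job, nets gives the robot as it stands. Calls block until the motion is done:
- manip.reach(position, orientation): joint-space move of the TCP to a pose.
- manip.movel(position, ori=None, velocity=0.15, stop_force=None): straight line of the TCP; ori=None keeps the orientation; velocity is the mean speed in m/s. With stop_force (N) it stops when the force on the tool has changed by that much, and returns True; else False.
- manip.goto_joints(angles): joint-space move.
- manip.release() and manip.gripper_close(effort=None): open the fingers fully, or close them until they stop; effort is the grip in N (None keeps the last).
- manip.pause(seconds).
- kin.inverse_kinematics(position, orientation): joint angles nearest the present ones, or None.
- manip.get_state(): the state.
- camera(name): name is "scene" or "top"; returns (picture, depth): 420x560x3 uint8, blue, green, red; 420x560 float32, m along the optical axis (not along the pixel's ray), 0 where there is no reading.
- get_calibration(name): a dict with "fx", "fy", "cx", "cy" (pixels), "dist" ([k1, k2, p1, p2, k3] as OpenCV has them; the pictures are not rectified), "R" (3x3) and "t" (3): a world point X has camera coordinates R X + t. Camera axes: x right, y down, z forward; pixel columns grow to the right and rows downward; lengths in m; the calibration is good to about 2 mm. A picture is of the moment at which its call begins. get_calibration takes no time and is no camera call.
A pose or a line that the arm cannot do raises manip.MotionError and nothing moves.
- finish_job(): hands the job in, once; it reports no verdict.
Trained networks look in the newest picture that a camera, given by its name, has taken for a name from the list of things; names that differ only in an ending like _2 or _b are one class to them, and where a whole thing is asked for, a point or a joint stands for the part that bears it (a point fixed in the world has none). Each returns a list of dicts, best first, with "p" (0 to 1); they miss things now and then, are a little off and sometimes report something else, mostly with a low value. They report only what shows in the picture. A call takes as long as a camera call. They do not tell look-alikes from the thing itself.
- nets.recognise(camera, thing): "extent" ([left, top, width, height] in pixels, round what is visible of it).
- nets.masks_of(camera, thing): "mask" (420x560 bool, what is visible of it) and "extent" ([left, top, width, height] in pixels, round what is visible of it).
The state is a dict: "time": time; "qpos": joint angles; "joint_vel": joint speeds; "effort": joint torques, N m; "tcp_pos": TCP position; "ee_rot": TCP orientation; "wrist_force": force on the tool from outside, world axes, zero at the start; "moment": the same for the moment, N m; "finger_gap": opening from 0.0 (shut) to 1.0 (fully open).
Only numpy, scipy, OpenCV 4.12 (cv2) and the standard library are available. Lean on these libraries where they do the work, as an engineer would, in place of code of your own. Each camera call takes 0.05 s, during which the arm holds its last target.

## Working session

There is one attempt and no reset: what is moved stays moved. The work goes in short steps, each a Python script; the robot and the scene stay as the last script left them, time stands still between calls to the robot, and variables do not carry over. Pictures are saved under pics/ and viewed, and the job is handed in when it is done.

```bash
ls; mkdir -p pics
python3 - <<'E'
from rig import manip, camera, get_calibration, nets
import cv2
for n in ("scene","top"):
    im,d=camera(n); cv2.imwrite(f"pics/{n}0.png",im)
    c=get_calibration(n); print(n,c)
    for t in ("scale","wedge","orange_ear","spoon"):
        print(t,[(round(r['p'],2),r['extent']) for r in nets.recognise(n,t)])
s=manip.get_state(); print(s['time'],s['tcp_pos'],s['ee_rot'],s['wrist_force'],s['finger_gap'],manip.nose_length)
E
```

```text
pics
scene {'fx': 419.58709874347494, 'fy': 419.58709874347494, 'cx': 277.9869290013689, 'cy': 204.51009806294203, 'dist': array([-0.11579979,  0.        ,  0.        ,  0.        ,  0.        ]), 'R': array([[-0.75383829,  0.65671316, -0.02134595],
       [ 0.39174297,  0.42312389, -0.81700895],
       [-0.52750855, -0.62425476, -0.57622976]]), 't': array([ 0.45988112, -0.19915831,  1.6088498 ])}
scale [(0.83, [218.1, 153.5, 93.8, 54.7])]
wedge [(0.96, [287.3, 215.1, 35.7, 19.1]), (0.78, [323.4, 193.5, 25.3, 28.3]), (0.67, [307.5, 248.8, 36.0, 30.4])]
orange_ear [(0.77, [219.6, 153.4, 90.9, 54.2])]
spoon []
top {'fx': 472.56312602645494, 'fy': 472.56312602645494, 'cx': 285.4168849718232, 'cy': 218.07068758158763, 'dist': array([-0.00757134,  0.        ,  0.        ,  0.        ,  0.        ]), 'R': array([[ 1.61482089e-02, -9.99869285e-01, -8.04577325e-04],
       [-9.92734986e-01, -1.59370201e-02, -1.19261308e-01],
       [ 1.19232896e-01,  2.72458857e-03, -9.92862575e-01]]), 't': array([-0.00681994,  0.5790462 ,  1.20324067])}
scale [(0.97, [301.9, 206.0, 105.3, 72.0])]
wedge [(0.84, [234.9, 208.5, 46.1, 23.5]), (0.83, [230.0, 248.9, 46.0, 43.9]), (0.76, [171.8, 172.8, 51.5, 35.8]), (0.34, [83.6, 258.3, 45.7, 44.9])]
orange_ear [(0.98, [298.8, 209.1, 109.2, 72.7])]
spoon [(0.78, [82.3, 258.0, 50.0, 48.6])]
0.5 [ 0.27320318 -0.58971941  0.23558864] [ 9.76565510e-01  2.15220341e-01 -1.77246523e-06 -9.92628123e-05] [ 0.16402053 -0.11763006  0.00238584] 0.9977037505464358 0.017
```

View pics/scene0.png

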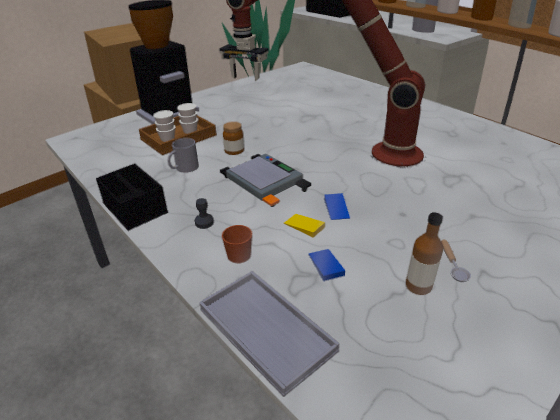

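View pics/top0.png

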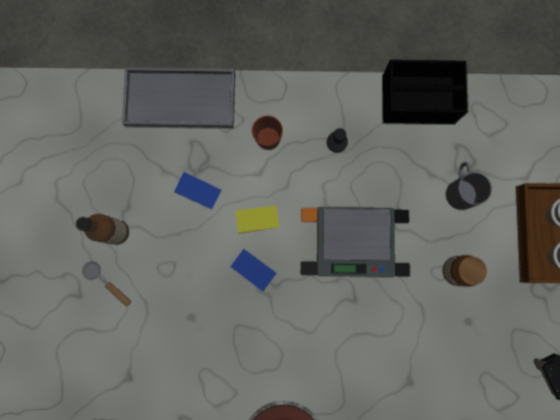

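Run:
```python
import cv2
im=cv2.imread("pics/top0.png")[150:320,150:430]
cv2.imwrite("pics/crop0.png",cv2.resize(im,None,fx=2.85,fy=2.85,interpolation=cv2.INTER_CUBIC))
```

```text
(no output)
```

View pics/crop0.png

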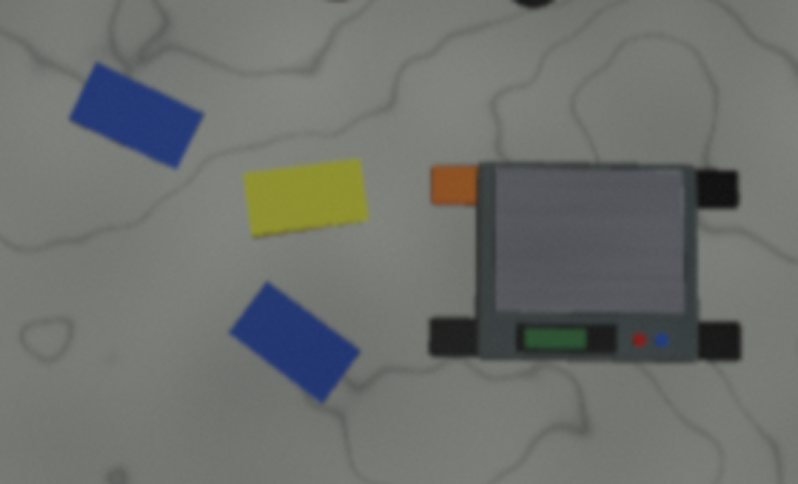

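Candidates in the top picture are the yellow wedge at (257,219), blue look-alike 1 at (198,190) and blue look-alike 2 at (253,270). I choose the yellow one. In the crop its thin end faces the orange ear at (309,215). The display is at the bottom (-x) side and the orange ear at +x, +y, which matches the description.

```bash
cat > h.py <<'E'
import numpy as np, cv2
from scipy.optimize import least_squares
from rig import manip, kin, camera, get_calibration, nets
def proj(n,P):
    c=get_calibration(n);K=np.array([[c['fx'],0,c['cx']],[0,c['fy'],c['cy']],[0,0,1]])
    r,_=cv2.Rodrigues(c['R']);return cv2.projectPoints(np.array(P,float),r,c['t'],K,np.array(c['dist']))[0][:,0]
def unproj(n,uv,z):
    c=get_calibration(n);K=np.array([[c['fx'],0,c['cx']],[0,c['fy'],c['cy']],[0,0,1]])
    q=cv2.undistortPoints(np.array(uv,float).reshape(-1,1,2),K,np.array(c['dist']))[:,0]
    d=np.c_[q,np.ones(len(q))]@c['R'];o=-c['R'].T@c['t']
    return o+d*((z-o[2])/d[:,2])[:,None]
def hsvmask(im,lo,hi,roi=None):
    m=cv2.inRange(cv2.cvtColor(im,cv2.COLOR_BGR2HSV),lo,hi)
    n,l,s,_=cv2.connectedComponentsWithStats(m)
    return m,l,s
W=np.array([[-55,y,z] for y in(-30,30) for z in(0,20)]+[[55,y,z] for y in(-30,30) for z in(0,2)])/1e3
def feat(m):
    a=m['m00'];cx,cy=m['m10']/a,m['m01']/a
    return np.array([cx,cy,m['mu20']/a*.05,m['mu11']/a*.05,m['mu02']/a*.05])
def wedge(ims):
    F={}
    for n,im in ims.items():
        m,l,s=hsvmask(im,(24,130,60),(34,255,255))
        i=1+np.argmax(s[1:,4]);print(n,'yellow',s[i])
        F[n]=feat(cv2.moments((l==i).astype(np.uint8),True))
    def tr(p):
        c,s=np.cos(p[2]),np.sin(p[2]);return W@np.array([[c,-s,0],[s,c,0],[0,0,1]]).T+[p[0],p[1],0]
    def res(p,ns):
        o=[]
        for n in ns:
            h=cv2.convexHull(proj(n,tr(p)).astype(np.float32));o.append(feat(cv2.moments(h))-F[n])
        return np.concatenate(o)
    for ns in (['top'],['scene'],['top','scene']):
        ns=[n for n in ns if n in ims]
        if not ns: continue
        r=least_squares(res,[.53,.1,-1.57],args=(ns,),diff_step=1e-3,x_scale=[.1,.1,1]);print(ns,r.x.round(4),r.fun.round(2))
    return r.x
E
python3 - <<'E'
from h import *
ims={n:cv2.imread(f'pics/{n}0.png') for n in('top','scene')}
w=wedge(ims);print(w)
im=ims['top']
m,l,s=hsvmask(im,(5,150,80),(18,255,255))
for r in s[1:]:
    if r[4]>40:print(r)
i=[k for k in range(1,len(s)) if 295<s[k][0]<310][0]
rc=cv2.minAreaRect(cv2.findContours((l==i).astype(np.uint8),0,2)[0][0]);print(rc,'\n',unproj('top',cv2.boxPoints(rc),.034))
print('orange mean',unproj('top',[np.argwhere(l==i).mean(0)[::-1]],.034))
g=cv2.cvtColor(im,cv2.COLOR_BGR2GRAY);m=(g<48).astype(np.uint8)
n,l,s,c=cv2.connectedComponentsWithStats(m[195:290,290:420])
for k in range(1,n):
    if s[k][4]>60:print(s[k],c[k]+[290,195],unproj('top',[c[k]+[290,195]],.034))
E
```

```text
top yellow [236 206  43  27 865]
scene yellow [284 214  41  21 440]
['top'] [ 0.5796  0.0785 -1.398 ] [ 0.   -0.    0.36 -0.05  0.26]
['scene'] [ 0.5764  0.0723 -1.5272] [-0.   -0.02  0.21  0.39  0.43]
['top', 'scene'] [ 0.5793  0.0769 -1.4074] [ 0.61  0.11  0.37 -0.    0.25  0.37  0.89  0.66  0.29  0.31]
[ 0.57934096  0.07688606 -1.40735905]
[258 128  22  17 274]
[302 209  15  12 180]
((309.0, 214.5), (11.0, 14.0), 90.0) 
 [[ 0.60385439 -0.04066401  0.034     ]
 [ 0.60444467 -0.07743608  0.034     ]
 [ 0.57535532 -0.07768112  0.034     ]
 [ 0.57476663 -0.04101192  0.034     ]]
orange mean [[ 0.58958485 -0.05919834  0.034     ]]
[104  15  15  13 186] [400.73655914 216.0483871 ] [[ 0.58935595 -0.29984404  0.034     ]]
[ 11  67  17  13 209] [309.11004785 267.75119617] [[ 0.45064369 -0.06090516  0.034     ]]
[ 41  68  36  11 182] [351.80769231 268.34065934] [[ 0.45089262 -0.1714181   0.034     ]]
[105  69  14  12 167] [401.53892216 269.46706587] [[ 0.45003035 -0.30014318  0.034     ]]
```

```bash
cat >> h.py <<'E'
def qd(th): return [np.cos(th/2),np.sin(th/2),0,0]
def st():
    s=manip.get_state();print('t',round(s['time'],2),'tcp',s['tcp_pos'].round(4),'F',np.round(s['wrist_force'],2),'gap',round(s['finger_gap'],3));return s
E
python3 - <<'E'
from h import *
psi=-1.42;d=np.array([np.cos(psi),np.sin(psi)])
thick=np.array([.579,.0775])-.055*d
p=thick-d*(.0075+.014);print(thick,p)
for th in(psi,psi+np.pi):
    print(th,kin.inverse_kinematics([*p,.2],qd(th)))
q=qd(psi+np.pi)
manip.gripper_close(10)
a=kin.inverse_kinematics([*p,.2],q)
if a is None or abs(a[6])>2.6: q=qd(psi)
st();manip.reach([*p,.2],q);st()
manip.movel([*p,.06],velocity=.15);st()
for n in('top','scene'): cv2.imwrite(f'pics/{n}1.png',camera(n)[0])
E
python3 - <<'E'
import cv2,numpy as np
a=cv2.imread("pics/top1.png")[150:320,150:350];b=cv2.imread("pics/scene1.png")[130:300,200:400]
cv2.imwrite("pics/c1.png",cv2.resize(np.hstack([a,b]),(800,340),interpolation=2))
E
```

```text
[0.5707376  0.13187585] [0.56750775 0.15313186]
-1.42 [ 0.31803213  0.81013425 -1.14995789  1.63819198  0.78033328  1.22208868
  2.2892973 ]
1.7215926535897932 [ 0.00829468  0.59691509 -0.50164713  1.64769874  0.33091808  0.982525
 -0.45513899]
t 1.95 tcp [ 0.2732 -0.5898  0.2356] F [-0.88 -0.12 -0.2 ] gap 0.003
t 4.77 tcp [0.568  0.1517 0.1999] F [ 0.42 -0.4   0.16] gap 0.004
t 5.85 tcp [0.5682 0.1535 0.0609] F [0.61 0.66 0.74] gap 0.006
```

View pics/c1.png

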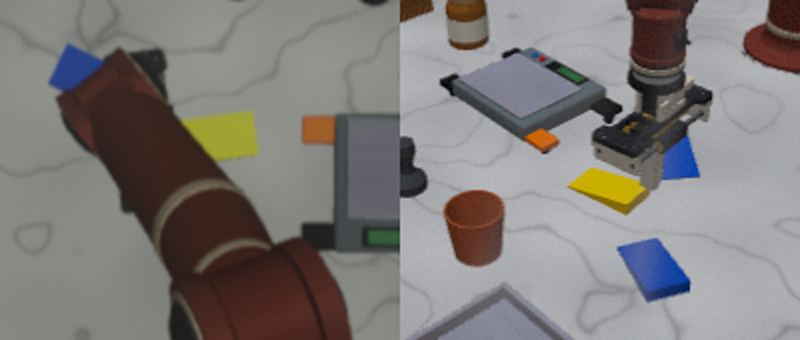

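The closed fingers are at crop (652,175), just behind the wedge's thick end at about (625,205) and clear of both blue wedges. I'll descend now and push until 15 mm before the target.

Run:
```python
from h import *
psi=-1.42;d=np.array([np.cos(psi),np.sin(psi)]);foot=np.array([.590,-.055])
p=np.array([.5675,.1531])
print(manip.movel([*p,.024],velocity=.08,stop_force=6));st()
end=foot-.088*d-d*.0075
u=(end-p)/np.linalg.norm(end-p)
e1=end-u*.025
print(manip.movel([*e1,.024],velocity=.06,stop_force=6));st()
ims={n:camera(n)[0] for n in('top','scene')}
for n in ims: cv2.imwrite(f'pics/{n}2.png',ims[n])
wedge({'scene':ims['scene']})
a=ims['top'][150:320,200:400];b=ims['scene'][130:300,200:400]
cv2.imwrite("pics/c2.png",cv2.resize(np.hstack([a,b]),(800,340),interpolation=2))
```

```text
False
t 6.55 tcp [0.5673 0.1532 0.0235] F [ 0.89  0.3  -0.34] gap 0.01
False
t 8.18 tcp [0.5738 0.0646 0.0239] F [0.12 0.07 0.3 ] gap 0.007
scene yellow [267 207  32  18 211]
['scene'] [ 0.5911 -0.0041 -1.557 ] [-0.   -0.01  0.15 -0.23  0.59]
['scene'] [ 0.5911 -0.0041 -1.557 ] [-0.   -0.01  0.15 -0.23  0.59]
```

View pics/c2.png

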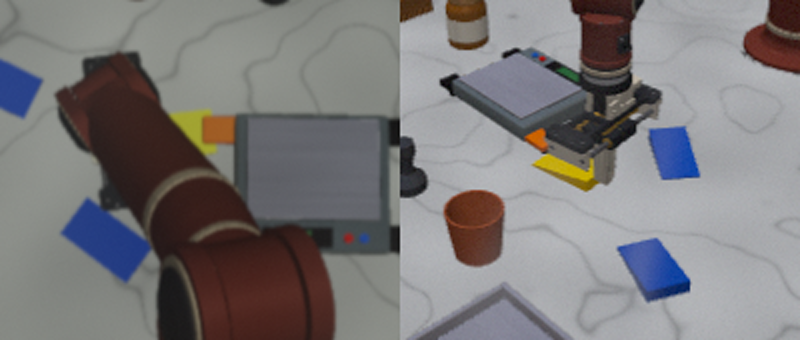

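The wedge slid straight and its thin edge is just under the orange ear, at left crop (205,130). I'll push the last 25 mm slowly with a force stop.

Run:
```python
from h import *
psi=-1.42;d=np.array([np.cos(psi),np.sin(psi)]);foot=np.array([.590,-.055])
end=foot-.0955*d
p=np.array([.5738,.0646]);u=(end-p)/np.linalg.norm(end-p)
for k in (.012,.017,.021,.025):
    r=manip.movel([*(p+u*k),.024],velocity=.02,stop_force=3.0);print(k,r);st()
    if r:break
ims={n:camera(n)[0] for n in('top','scene')}
for n in ims: cv2.imwrite(f'pics/{n}3.png',ims[n])
a=ims['top'][150:320,200:400];b=ims['scene'][130:300,200:400]
cv2.imwrite("pics/c3.png",cv2.resize(np.hstack([a,b]),(800,340),interpolation=2))
```

```text
0.012 False
t 9.02 tcp [0.5747 0.0524 0.024 ] F [-0.26  0.28  0.32] gap 0.003
0.017 False
t 9.42 tcp [0.575  0.0473 0.024 ] F [-0.38  0.1  -0.24] gap -0.0
0.021 False
t 9.77 tcp [0.5754 0.0435 0.024 ] F [-0.34  0.34  0.13] gap 0.007
0.025 True
t 10.01 tcp [0.5751 0.0417 0.0236] F [ 0.48  0.18 -0.4 ] gap 0.004
```

View pics/c3.png

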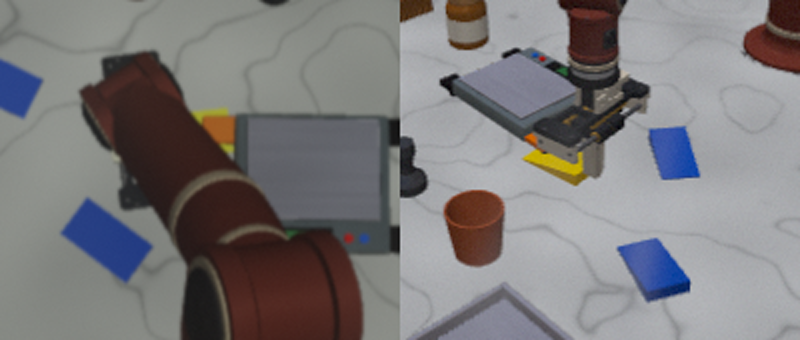

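The force stop tripped about 2 mm short of the nominal end, so the foot has met the wedge. I'll retreat and look.

Run:
```python
from h import *
manip.movel([.570,.080,.026],velocity=.08)
manip.movel([.570,.085,.12],velocity=.2);st()
manip.reach([.50,.24,.22],qd(-1.42+np.pi));st()
ims={n:camera(n)[0] for n in('top','scene')}
for n in ims: cv2.imwrite(f'pics/{n}4.png',ims[n])
w=wedge(ims)
im=ims['top'];m,l,s=hsvmask(im,(5,150,80),(18,255,255))
i=[k for k in range(1,len(s)) if 290<s[k][0]<320 and s[k][4]>60][0];print(s[i],unproj('top',[np.argwhere(l==i).mean(0)[::-1]],.034))
a=ims['top'][150:320,200:400];b=ims['scene'][130:300,200:400]
cv2.imwrite("pics/c4.png",cv2.resize(np.hstack([a,b]),(800,340),interpolation=2))
```

```text
t 11.35 tcp [0.5695 0.0839 0.1193] F [-0.38  0.35 -0.1 ] gap 0.003
t 12.16 tcp [0.5005 0.2373 0.2183] F [-0.15 -1.33  0.98] gap 0.006
top yellow [274 205  43  25 665]
scene yellow [262 203  38  15 317]
['top'] [ 0.5843 -0.0124 -1.3828] [ 0.01 -0.01  1.69 -0.63  0.06]
['scene'] [ 0.5804 -0.0251 -1.4165] [-0.   -0.02  0.26  0.37  0.56]
['top', 'scene'] [ 0.5846 -0.0155 -1.2726] [ 1.2  -0.08  1.45 -1.11  0.27  1.    1.62  0.74  0.21  0.47]
[302 208  15  14 187] [[ 0.58949924 -0.059592    0.034     ]]
```

View pics/c4.png

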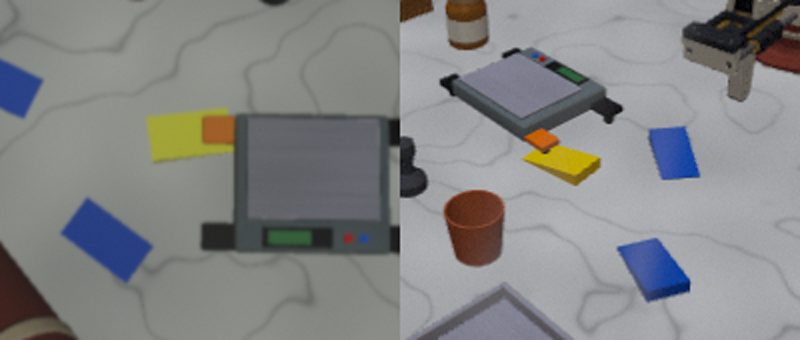

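The scale hasn't moved (ear within 0.5 mm). The wedge lies flat and centred under the orange ear at crop (220,130), with the foot about 35 mm ahead of its origin. Next I press.

Run:
```python
from h import *
q=qd(-np.pi/2+np.pi)
manip.reach([.590,-.056,.13],q);manip.pause(.3);st()
manip.movel([.590,-.056,.062],velocity=.08,stop_force=6);st()
r=manip.movel([.590,-.056,.044],velocity=.02,stop_force=8);print(r)
for _ in range(3):
    manip.pause(.25);st()
ims={n:camera(n)[0] for n in('top','scene')}
for n in ims: cv2.imwrite(f'pics/{n}5.png',ims[n])
a=ims['top'][150:320,200:400];b=ims['scene'][130:300,200:400]
cv2.imwrite("pics/c5.png",cv2.resize(np.hstack([a,b]),(800,340),interpolation=2))
```

```text
t 13.78 tcp [ 0.5902 -0.0548  0.1304] F [-0.59 -0.25  0.07] gap 0.004
t 14.78 tcp [ 0.5905 -0.0559  0.0625] F [0.48 0.41 0.56] gap 0.005
True
t 15.65 tcp [ 0.59   -0.056   0.0507] F [-0.63  0.12  5.61] gap 0.004
t 15.9 tcp [ 0.59   -0.056   0.0507] F [-0.76 -0.03  4.53] gap 0.004
t 16.15 tcp [ 0.59   -0.056   0.0507] F [-0.89 -0.06  5.37] gap 0.002
```

View pics/c5.png

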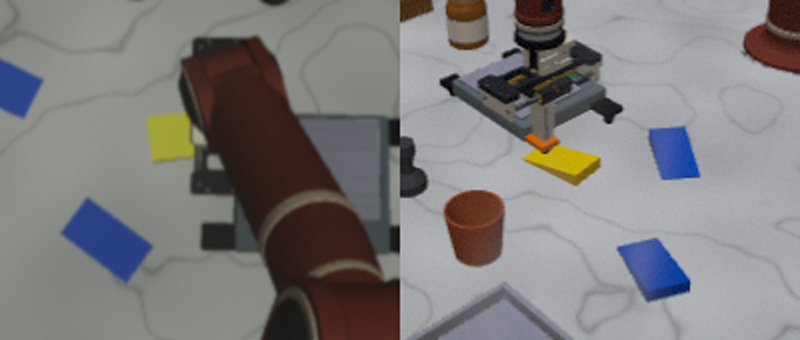

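The fingertips stopped at z = 0.0337, so the ear is at its level height and the wedge fills the gap. The force is about 5 N. I'll raise it to about 9 N in small steps.

Run:
```python
from h import *
def fz():
    v=[]
    for _ in range(8):
        manip.pause(.05);v.append(manip.get_state()['wrist_force'][2])
    return np.mean(v)
z=.0507;f=fz();print(f)
for _ in range(8):
    if f>8.5: break
    z-=.0003;manip.movel([.590,-.056,z],velocity=.01);f=fz();print(round(z,4),round(f,2))
manip.pause(1);print(fz());s=st();print(s['joint_vel'].round(3))
im=camera('top')[0];cv2.imwrite('pics/top6.png',im);ims=camera('scene')[0];cv2.imwrite('pics/scene6.png',ims)
d=[cv2.absdiff(ims,cv2.imread('pics/scene5.png')).mean()];print(d)
b=ims[130:300,200:400];cv2.imwrite("pics/c6.png",cv2.resize(np.hstack([im[150:320,200:400],b]),(800,340),interpolation=2))
```

```text
5.441791829445323
0.0504 5.31
0.0501 7.17
0.0498 8.23
0.0495 9.4
10.021701760823104
t 20.65 tcp [ 0.59   -0.056   0.0506] F [-1.95 -0.4  10.53] gap 0.006
[ 0.001  0.    -0.002 -0.002 -0.     0.002  0.001]
[np.float64(2.0762414965986395)]
```

View pics/c6.png

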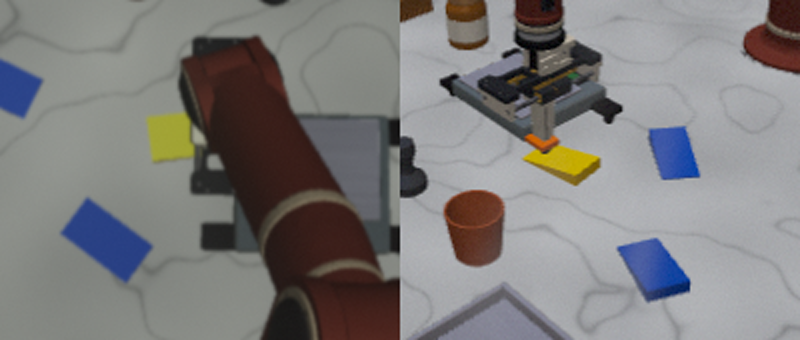

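The press is steady at about 10 N. The fingers are on the orange ear at crop (543,135), and the wedge and scale are unchanged. I'm handing the job in.

```bash
python3 -c "
from rig import finish_job
print(finish_job())"
```

```text
the job is handed in; nothing more can be done
None
```

I pushed the yellow wedge thin end first under the short foot with the closed fingertips. I then backed off, pressed on the orange ear, and handed the job in at about 21 s while still pressing. No verdict was reported.

**Last checks:**
- **Press:** about 10 N and steady for over a second.
- **Level:** the fingertips sit about 34 mm above the counter, which is the orange ear's level height, so the wedge fills the gap. I did not measure the tilt directly.
- **Scale position:** it had not moved measurably after the push (under 1 mm). It looks unchanged in the last pictures, where the arm hides part of it.
- **Wedge:** it looks flat and centred under the foot, and it did not shift under the press.
- **Other things:** nothing else looks disturbed in the close-up pictures. I did not check the jug, syrup or spoon one by one.

**Disagreements:**
- **Foot position:** finger travel puts the foot about 35 mm ahead of the wedge's origin. The camera fits, with the wedge partly hidden, gave roughly 30 to 43 mm. All of these are within the allowed 0 to 50 mm.
- **Push force:** the 3 N stop tripped about 2 mm before the planned end of the push, but the force reading taken just afterwards was near zero. I relied on the press height as the real check that the gap was filled.

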